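Stand the work lamp on its kickstand

TASK

Stand the steel cup upright in the open parts tray, so that it is out of the way. Then swing the sprung leg on the back of the work lamp outwards, past its snap-over point, until it locks fully open. Lift the lamp out of its holder and stand it on the rubber mat, leaning back on its locked leg with all of its feet on the mat and its lens looking squarely across the mat's raised metal rim; leave it and the cup standing freely, and leave the bearing carton, the oil bottle and the pliers where they are.

Things in the scene. Friction and masses are not known exactly. Their poses are not given: they have to be found in the camera images.
- lamp: Loose grey panel lamp, slab 20 (x) x 62 (y) x 150 mm (z), 0.7 to 0.95 kg. Origin: middle of its foot end; z up its length, +x lens side, -x back with the leg. Starts in the holder, back to the robot, top leaning 10 degrees towards +x; lifts out along its z. Above z 123 mm both faces are plain. On its open leg it rests on its lower back edge and the leg foot, leaning 0.496 rad towards its -x.
- leg (a joint): Angle of the lamp's sprung leg, rad: 0 folded on the lamp's back, locked at its stop at 0.84. An over-centre spring drives it shut below 0.42 and open above, with at most 0.15 N m at the hinge (2.3 N at the tab), greatest at the stops. It turns about the lamp's y (positive); its lower end swings out from the back (towards lamp -x) and up.
- leg_hinge (a point): Axis of the leg hinge on the lamp: lamp x -18, y 0, z 116 mm. Its cheeks span lamp z 109 to 123 mm, out to x -22 mm, y within 20 mm.
- leg_tab (a point): In the black thumb tab on the leg, moves with it; in the leg's frame 22 mm out (-x) and 66 mm down (-z) from the hinge axis, 8 mm inside the tab's outer end. Tab: 12 mm wide (lamp y), 16 mm along the leg, standing 27 mm out of the steel leg plate (24 mm wide, 6 mm thick). Axes: the leg's, equal to the lamp's when folded.
- leg_foot (a point): Middle of the rubber foot roller at the leg's end (10 mm diameter, 30 mm long along lamp y), 99 mm from the hinge axis.
- lamp_foot_l (a point): Lower back edge of the lamp, its +y corner (lamp x -10, y 31, z 0 mm).
- lamp_foot_r (a point): Lower back edge of the lamp, its -y corner (lamp x -10, y -31, z 0 mm).
- lamp_top (a point): Middle of the lamp's top end (lamp z 150 mm).
- holder: Fixed dark steel holder, origin on the table under its slot, +x away from the robot. Base 70 (x) x 100 mm. Slot floor 22 mm above the table, leaning 10 degrees, 27 mm from front hooks to rear uprights (which reach 84 mm up the lens side), 69 mm between end plates. Hooks and end plates hold the lowest 22 to 24 mm of the lamp; between the hooks is a 42 mm gap for the leg.
- mat: Fixed black ribbed rubber mat, 150 (x) x 120 (y) x 4 mm, origin on the table under its middle. Its raised aluminium rim, 8 mm wide and 10 mm high, runs along y at its +x edge (inner face at x 67 mm), the side away from the robot.
- parts_tray: Fixed grey open tray 85 (x) x 120 (y) x 36 mm, walls 2 mm, floor 2 mm, origin under its middle.
- cup: Loose steel cup, 54 mm diameter at the rim, 43 mm at the foot, 70 mm high, wall about 2 mm; origin in the middle of its foot. Stands right in front of the lamp's leg.
- carton: Bystander: white bearing carton 60 (x) x 85 (y) x 45 mm, origin under its middle; stands in front of the tray, on the robot's side.
- bottle: Bystander: white oil bottle with red tip, 49 mm diameter, 150 mm high, origin under its middle; at the right-hand edge of the table.
- plier: Bystander: blue-handled pliers 45 x 162 (y) x 14 mm lying flat, origin under the middle; at the front right of the table.

How it is judged:
By the outcome, as a careful person would: the job done as asked, in the order asked, and still so for the second after the job is handed in, with the robot touching nothing.
It also fails if it takes over 58 s, if anything falls off the work surface, if the arm or the gripper's body presses on something with over 40 N, if the wrist force passes 120 N, or if a joint passes its speed limit or range.

ROBOT

A 6-joint arm with a two-finger parallel gripper is mounted at the origin on a cart in front of the work surface, level with it; the furniture and walls round the work are solid. World frame = base frame: x ahead of the robot, y to its left, z up, the work surface at z = 0. Lengths are in mm, angles in rad, forces in N, time in s.
With the tool pointing down it reaches from about 275 to 750 mm from the base axis. Payload 10.2 kg.
Tool frame: the origin (TCP) lies at the centre of the arm's flange, where the gripper is bolted on; the fingertips stand 173 mm ahead of it and the grasp point (between the pads) lies 155 mm ahead of it; z points along the fingers, y is the line along which they close (so a half turn about z gives the same grasp; the last joint's range is limited). The gripper opens to 85 mm and grips with 20 to 120 N. Pads are 22 mm wide; open, the fingers measure 114 mm over their backs; the gripper's body (76 mm by 85 mm) begins 54 mm behind the grasp point. The pads swing forward as they close: fully open they stand 13 mm farther back than shut.
Start: joints at [0.927, 0.313, 1.498, -0, 1.331, -0.223], TCP at [214.471, 479.202, 404.694] pointing down, gripper open.
Joint ranges: [-2.94, 2.94], [-0.97, 2.17], [0.19, 2.56], [-1.23, 4.37], [0.02, 3.11], [-2.88, 2.88]. Speed limits (rad/s): [2.39, 2.39, 3.01, 3.14, 3.14, 3.14].

INTERFACE

Orientations are given as a unit quaternion [w, x, y, z].
In Python, from rig import ctrl gives the robot as it stands.
- The arm moves only by the shell command python3 steer.py 'ROWS' [OPENING] [FORCE]. ROWS is a JSON list of rows, 1 to 8 of them, each of 6 numbers: dx, dy, dz in mm, then a rotation vector rx, ry, rz in rad; each row is the pose to reach, as a shift and turn from the pose commanded when the command began, along the tool's axes at that moment; what a row does not reach only later rows make up. A row lasts 1/10 s, in which the tool goes at most 50 mm and 0.15 rad, less where a joint would pass 70% of its speed; a pose out of reach is approached as far as the arm can. OPENING is the opening from 0.0 (shut) to 1.0 (fully open), set as the command begins (- or left out keeps the last). The fingers move at their own pace and stop on an object; FORCE is the grip in N (left out, the last holds). Time passes only in rows, so rows that do not move let the fingers close. It prints the time, the measured TCP pose, the force, the opening and the grip force at its end.
- ctrl.sense(): the state, without advancing time (a new reading comes with each control period).
- ctrl.capture(name): name is "scene" or "side" or "wrist"; returns the picture (400x640x3 uint8, red, green, blue); there is no depth.
- ctrl.calibration(name): a dict with "fx", "fy", "cx", "cy" (pixels), "position" and "attitude" of the camera in the world. Camera axes: x right, y down, z forward; pixel columns grow to the right and rows downward; lengths in mm; the calibration is good to about 2 mm. A picture is of the moment at which its call begins: read the wrist's pose just before it. calibration takes no time and is no camera call; for the wrist camera it gives the pose at the moment of the call.
- ctrl.finish_job(): hands the job in; it is judged then, once.
The state is a dict: "time_s": time; "joints": joint angles; "dq": joint speeds; "tau": joint torques, N m; "eef_pos": TCP position; "ee_rot": TCP orientation; "force": force on the tool from outside, world axes, zero at the start; "wrist_torque": the same for the moment, N m; "grip_width": opening from 0.0 (shut) to 1.0 (fully open); "grip_force": force on a finger pad.
Only numpy, scipy, OpenCV 4.12 (cv2) and the standard library are available. Lean on these libraries where they do the work, as an engineer would, in place of code of your own. Each camera call takes 0.05 s, during which the arm holds its last target. There are 200 camera calls.

## Working session

There is one attempt and no reset: what is moved stays moved. The work goes in short steps, Python scripts to look and compute and a shell command to move; the robot and the scene stay as the last step left them, time stands still between calls to the robot, and variables do not carry over. Pictures are saved under pics/ and viewed, at most 10 in all, crops included, and the job is handed in when it is done.

```bash
ls; mkdir -p pics; python3 - <<'E'
from rig import ctrl
import cv2
for n in ("scene","side","wrist"):
    c=ctrl.calibration(n); print(n,c)
    cv2.imwrite(f"pics/{n}0.png",ctrl.capture(n)[:,:,::-1])
print(ctrl.sense())
E
```

```text
pics
rig.py
steer.py
  3 rig.py
  5 steer.py
  8 total
scene {'fx': 376.46806936548506, 'fy': 376.46806936548506, 'cx': 324.1257892552251, 'cy': 200.60932494223704, 'position': array([-258.53920995, -387.48128987,  758.18480651]), 'attitude': array([-0.37742148,  0.77162405, -0.45508894,  0.23461331])}
side {'fx': 384.11212748034615, 'fy': 384.11212748034615, 'cx': 321.81051877421686, 'cy': 204.5362569356592, 'position': array([509.05258841, 754.32233914, 613.03082166]), 'attitude': array([-0.00629605,  0.0143548 ,  0.87770131, -0.47895168])}
wrist {'fx': 356.4071890417655, 'fy': 356.4071890417655, 'cx': 316.8774673659168, 'cy': 206.1432039525696, 'position': array([146.30814901, 509.5341914 , 372.97999542]), 'attitude': array([0.12350904, 0.83020035, 0.53791633, 0.07847875])}
{'time_s': 0.15, 'joints': array([ 9.26566080e-01,  3.13314193e-01,  1.49821733e+00,  4.48992625e-06,
        1.33105459e+00, -2.23400208e-01]), 'dq': array([ 0.00136244, -0.00131777, -0.00267687, -0.00054128,  0.00027009,
       -0.00084271]), 'tau': array([ 2.51720143e-03, -4.12366498e+01, -2.59801340e+01, -1.69142768e-04,
        3.22054548e-03,  9.38186787e-06]), 'eef_pos': array([214.46860408, 479.16990036, 404.28722207]), 'ee_rot': array([-2.10772966e-04,  2.08866280e-01,  9.77944083e-01, -4.49803124e-04]), 'force': array([-0.07399115, -0.19516642,  0.19981318]), 'wrist_torque': array([ 0.00937064,  0.02864024, -0.00999519]), 'grip_force': 0.0, 'grip_width': 0.9946731314612283}
```
View pics/scene0.png

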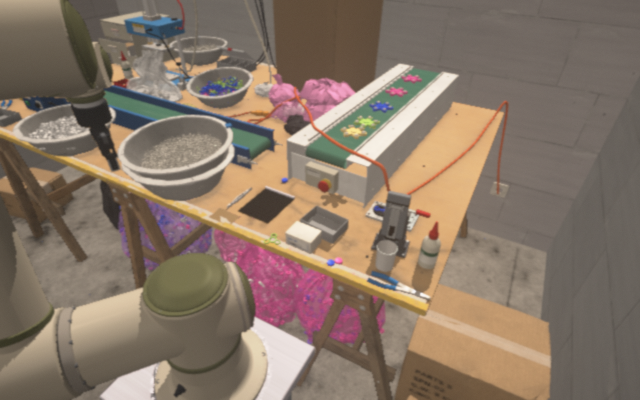

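View pics/side0.png

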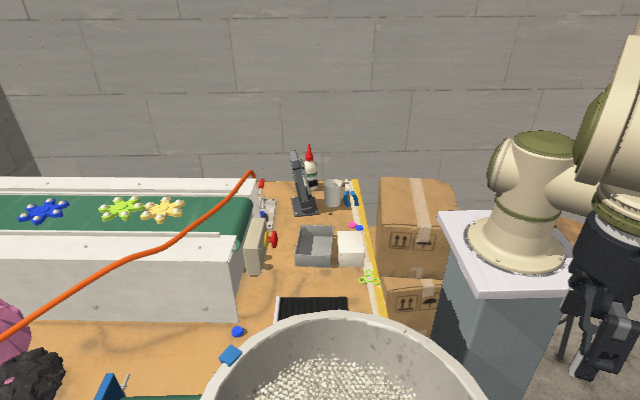

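The scene view shows the lamp at (395,215), cup (386,257), tray (325,223), carton (303,234) and mat (268,203). The side view shows the lamp at (303,185), cup (333,193), tray (314,245) and mat (311,309).

```bash
cat > h.py <<'E'
import numpy as np, cv2
from scipy.spatial.transform import Rotation as R
from rig import ctrl
def rot(q): return R.from_quat(np.roll(q,-1))
def ray(c,u,v):
    d=rot(c["attitude"]).apply([(u-c["cx"])/c["fx"],(v-c["cy"])/c["fy"],1]); return np.array(c["position"]),d/np.linalg.norm(d)
def plane(c,u,v,z=0):
    p,d=ray(c,u,v); return p+d*(z-p[2])/d[2]
def proj(c,P):
    q=rot(c["attitude"]).inv().apply(np.array(P)-c["position"]); return c["fx"]*q[...,0]/q[...,2]+c["cx"],c["fy"]*q[...,1]/q[...,2]+c["cy"]
def tri(c1,a,c2,b):
    p,d=ray(c1,*a);q,e=ray(c2,*b)
    s=np.linalg.lstsq(np.c_[d,-e],q-p,rcond=None)[0]; x,y=p+s[0]*d,q+s[1]*e
    return (x+y)/2,np.linalg.norm(x-y)
def delta(P,Rm=None):
    """target TCP position & rotation -> tool-frame shift and rotvec"""
    s=ctrl.sense(); r=rot(s["ee_rot"])
    return r.inv().apply(np.array(P)-s["eef_pos"]).round(1),(r.inv()*Rm).as_rotvec().round(3) if Rm is not None else None
E
python3 - <<'E'
from h import *
np.set_printoptions(precision=1,suppress=True)
s=ctrl.calibration("scene");d=ctrl.calibration("side")
print("cup rim",plane(s,387,246,70),plane(d,333,183,70))
print("lampbase",plane(s,390,250,22),plane(d,305,212,0))
print("lamptop",tri(s,(397,196),d,(296,153)))
print("tray",plane(s,324,223,36),plane(d,314,240,36))
print("carton",plane(s,303,233,45),plane(d,351,243,45))
print("mat",plane(s,268,204,4),plane(d,311,303,4))
print("bottle",plane(s,427,265,0),"tip",tri(s,(434,226),d,(309,148)))
r=rot(ctrl.sense()["ee_rot"]);print(r.as_matrix())
E
```

```text
cup rim [ 453.1 -204.3   70. ] [ 448.6 -201.9   70. ]
lampbase [ 491.9 -204.5   22. ] [ 530.3 -160.2    0. ]
lamptop (array([ 547.6, -186.4,  169.6]), np.float64(7.795343998649391))
tray [487.8   1.4  36. ] [506.5  16.4  36. ]
carton [411.5  27.4  45. ] [419.3  42.4  45. ]
mat [514.  222.4   4. ] [515.7 188.6   4. ]
bottle [ 509.6 -308.     0. ] tip (array([ 515. , -299.9,  134.7]), np.float64(1.9028597565704088))
[[-0.9  0.4 -0. ]
 [ 0.4  0.9 -0. ]
 [ 0.  -0.  -1. ]]
```

```bash
python3 - <<'E'
from h import *
np.set_printoptions(precision=3,suppress=True)
s=ctrl.sense();r=rot(s["ee_rot"]);c=ctrl.calibration("wrist")
print((r.inv()*rot(c["attitude"])).as_matrix(), r.inv().apply(c["position"]-s["eef_pos"]))
T=R.from_matrix(np.c_[[1,0,0],[0,-1,0],[0,0,-1]])
for P in ([400,-120,400],[370,-200,400]): print(delta(P,T))
E
```

```text
[[-0.001 -0.957 -0.29 ]
 [ 1.    -0.    -0.002]
 [ 0.001 -0.29   0.957]] [74.607 -0.085 31.247]
(array([-414.1, -471.1,    4.7]), array([-0.001,  0.001,  2.721]))
(array([-419.4, -556.4,    4.7]), array([-0.001,  0.001,  2.721]))
```

```bash
R='[-240,-245,0,0,0,1.2]'; python3 steer.py '[[-240,-245,0,0,0,1.2],[-240,-245,0,0,0,1.2],[-240,-245,0,0,0,1.2],[-240,-245,0,0,0,1.2],[-240,-245,0,0,0,1.2],[-240,-245,0,0,0,1.2],[-240,-245,0,0,0,1.2],[-240,-245,0,0,0,1.2]]' 1.0 ; python3 - <<'E'
from h import *
T=R.from_matrix(np.c_[[1,0,0],[0,-1,0],[0,0,-1]])
print(delta([430,-100,404],T))
E
```

```text
time_s: 0.95
eef_pos: [334.8, 153.9, 404.7]
ee_rot: [0.0, 0.729, 0.684, -0.0]
force: [0.5, 1.2, 0.6]
grip_width: 1.003
grip_force: 0.0
(array([-247.4,  111. ,    0.9]), array([1.000e-03, 0.000e+00, 1.508e+00]))
```

```bash
python3 steer.py '[[-247,111,0,0,0,1.508],[-247,111,0,0,0,1.508],[-247,111,0,0,0,1.508],[-247,111,0,0,0,1.508],[-247,111,0,0,0,1.508],[-247,111,0,0,0,1.508],[-247,111,0,0,0,1.508],[-247,111,0,0,0,1.508]]' ; python3 steer.py '[[0,0,0,0,0,0.3],[0,0,0,0,0,0.308],[0,0,0,0,0,0.308],[0,0,0,0,0,0.308]]'; python3 - <<'E'
from h import *
T=R.from_matrix(np.c_[[1,0,0],[0,-1,0],[0,0,-1]])
print(delta([430,-100,404],T), ctrl.sense()["joints"])
import pickle
c=ctrl.calibration("wrist");im=ctrl.capture("wrist");pickle.dump((c,im),open("w1.pkl","wb"))
cv2.imwrite("pics/w1.png",im[:,:,::-1])
E
```

```text
time_s: 1.75
eef_pos: [432.1, -95.5, 404.3]
ee_rot: [-0.0, 0.988, 0.156, -0.0]
force: [-0.8, -0.1, 0.2]
grip_width: 1.0
grip_force: 0.0
time_s: 2.15
eef_pos: [431.9, -94.7, 404.6]
ee_rot: [-0.0, 1.0, 0.008, -0.0]
force: [0.4, -0.5, 0.2]
grip_width: 0.996
grip_force: 0.0
(array([-2. ,  5.3,  0.6]), array([-0.   ,  0.   ,  0.016])) [-4.81925815e-01  1.29094176e-01  1.72901727e+00  8.28315975e-06
  1.28371808e+00  1.07245087e+00]
```

View pics/w1.png

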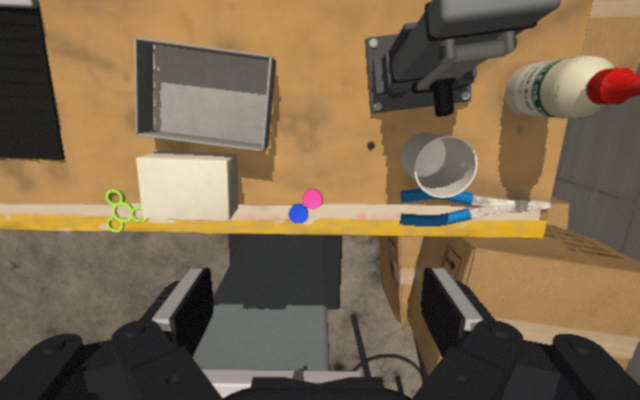

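The wrist view shows the cup's rim centre near (446,166), the tab (443,97), holder base corners (367,38), (372,112), (470,103), tray rim corners (136,40), (274,58), (266,150), (138,132), and the mat corner (63,160).

```bash
python3 - <<'E'
from h import *
im=cv2.imread("pics/w1.png")[0:210,345:555]
im=cv2.resize(im,None,fx=2.85,fy=2.85,interpolation=cv2.INTER_CUBIC)
cv2.imwrite("pics/w1c.png",cv2.convertScaleAbs(im,alpha=1.5,beta=10))
E
```

```text
(no output)
```

View pics/w1c.png

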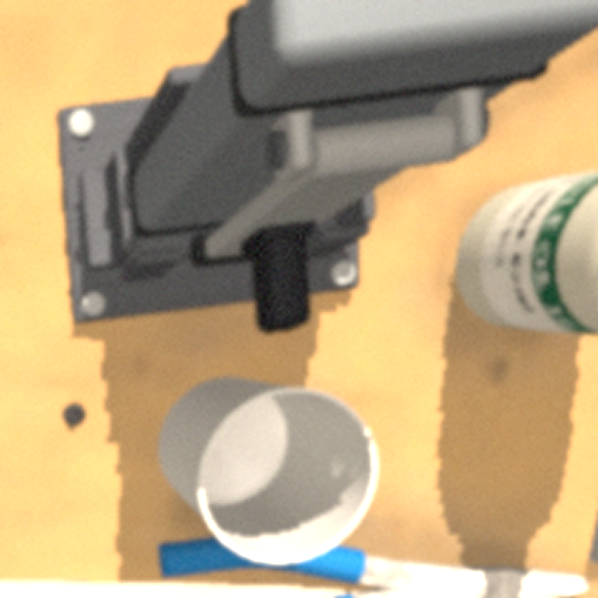

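The crop shows the rim ellipse centre at (288,476), the tab's outer end at (284,322), and holder base corners at (60,110), (80,320), (358,285).

```bash
cat > m.py <<'E'
from h import *
import pickle
np.set_printoptions(precision=1,suppress=True)
c,im=pickle.load(open("w1.pkl","rb"))
f=lambda u,v,z: plane(c,345+u/2.85,v/2.85,z)
print("cup",f(288,476,70), "w",f(200,476,70)-f(378,476,70))
h=[f(60,110,5),f(80,320,5),f(358,285,5)];print("holder",*h)
A=h[0]-h[1];B=h[1]-h[2];print(np.linalg.norm(A),np.linalg.norm(B),np.arctan2(A[1],A[0]),np.arctan2(-B[0],B[1]),"origin",(h[0]+h[2])/2)
print("tab tip",f(284,322,83))
t=[plane(c,u,v,36) for u,v in((136,40),(274,58),(266,150),(138,132))];print("tray",*t,np.mean(t,0))
print("mat",plane(c,63,160,4),plane(c,40,0,4))
k=[plane(c,u,v,45) for u,v in((138,156),(237,153),(237,220),(143,218))];print("carton",*k)
s=ctrl.calibration("scene")
E
python3 m.py
```

```text
cup [ 449.9 -205.7   70. ] w [-0.8 53.8  0. ]
holder [ 559.4 -139.3    5. ] [ 492.2 -150.1    5. ] [ 505.5 -246.     5. ]
68.1006259960005 96.85919161025822 0.1592321854793928 0.13776514484001848 origin [ 532.4 -192.7    5. ]
tab tip [ 495.3 -194.6   83. ]
tray [550.5  63.8  36. ] [538.  -55.5  36. ] [457.2 -46.4  36. ] [472.1  72.2  36. ] [504.4   8.5  36. ]
mat [439.  169.7   4. ] [587.2 162.5   4. ]
carton [451.1  70.6  45. ] [455.3 -20.8  45. ] [390.  -17.6  45. ] [390.6  73.6  45. ]
```

```bash
python3 steer.py '[[18,111,60,0,0,-1.2],[18,111,60,0,0,-1.2],[18,111,60,0,0,-1.2],[18,111,60,0,0,-1.2],[18,111,60,0,0,-1.2],[18,111,60,0,0,-1.2],[18,111,60,0,0,-1.2],[18,111,60,0,0,-1.2]]' 1.0 >/dev/null; python3 steer.py '[[0,0,0,0,0,-1.2],[0,0,0,0,0,-1.2],[0,0,0,0,0,-1.2],[0,0,0,0,0,-1.2],[0,0,0,0,0,-1.2],[0,0,0,0,0,-1.2],[0,0,0,0,0,-1.2],[0,0,0,0,0,-1.2]]' >/dev/null;  python3 steer.py '[[0,0,0,0,0,-0.15],[0,0,0,0,0,-0.2],[0,0,0,0,0,-0.2]]'; python3 - <<'E'
from h import *
a=np.radians(150);T=R.from_matrix(np.c_[[np.cos(a),np.sin(a),0],[np.sin(a),-np.cos(a),0],[0,0,-1]])
print(delta([450,-206,205],T), ctrl.sense()["joints"])
E
```

```text
time_s: 4.1
eef_pos: [451.4, -205.4, 344.6]
ee_rot: [-0.0, 0.263, 0.965, 0.0]
force: [0.6, 0.3, -0.1]
grip_width: 0.996
grip_force: 0.0
(array([  0.9,  -1.2, 139.6]), array([ 0.   , -0.   , -0.008])) [-6.63810476e-01  3.06786540e-01  1.67099226e+00 -9.86652990e-06
  1.16391793e+00 -1.70333927e+00]
```

```bash
python3 steer.py '[[1,-1,40,0,0,0],[1,-1,80,0,0,0],[1,-1,115,0,0,0],[1,-1,140,0,0,0],[1,-1,140,0,0,0]]'; python3 steer.py '[[0,0,0,0,0,0],[0,0,0,0,0,0],[0,0,0,0,0,0],[0,0,0,0,0,0],[0,0,0,0,0,0],[0,0,0,0,0,0]]' 0.0 30
```

```text
time_s: 4.6
eef_pos: [449.4, -205.4, 202.1]
ee_rot: [-0.003, 0.264, 0.965, 0.001]
force: [-0.5, 0.4, 0.8]
grip_width: 1.003
grip_force: 0.0
time_s: 5.2
eef_pos: [450.5, -206.0, 206.4]
ee_rot: [0.002, 0.264, 0.965, -0.001]
force: [1.1, 2.1, 6.6]
grip_width: 0.604
grip_force: 30.6
```

```bash
python3 steer.py '[[0,0,-50,0,0,0],[0,0,-90,0,0,0],[0,0,-90,0,0,0]]'; python3 - <<'E'
from h import *
print(delta([507,7,295]))
E
```

```text
time_s: 5.5
eef_pos: [450.8, -206.2, 300.4]
ee_rot: [0.005, 0.264, 0.965, -0.002]
force: [0.8, -0.3, -0.5]
grip_width: 0.604
grip_force: 32.0
(array([ 60.1, 212.2,   4.5]), None)
```

```bash
python3 steer.py '[[15,40,5,0,0,0],[28,85,5,0,0,0],[40,130,5,0,0,0],[50,175,5,0,0,0],[58,205,5,0,0,0],[60,212,5,0,0,0],[60,212,5,0,0,0],[60,212,5,0,0,0]]'; python3 - <<'E'
from h import *
c=ctrl.calibration("side");cv2.imwrite("pics/s2.png",cv2.resize(ctrl.capture("side")[150:300,230:430,::-1],None,fx=4,fy=4))
print(delta([507,7,209]))
E
```

```text
time_s: 6.3
eef_pos: [506.1, 6.3, 289.7]
ee_rot: [0.0, 0.264, 0.964, -0.0]
force: [0.9, 0.1, -2.0]
grip_width: 0.603
grip_force: 32.0
(array([-0.3,  1.3, 80.7]), None)
```

View pics/s2.png

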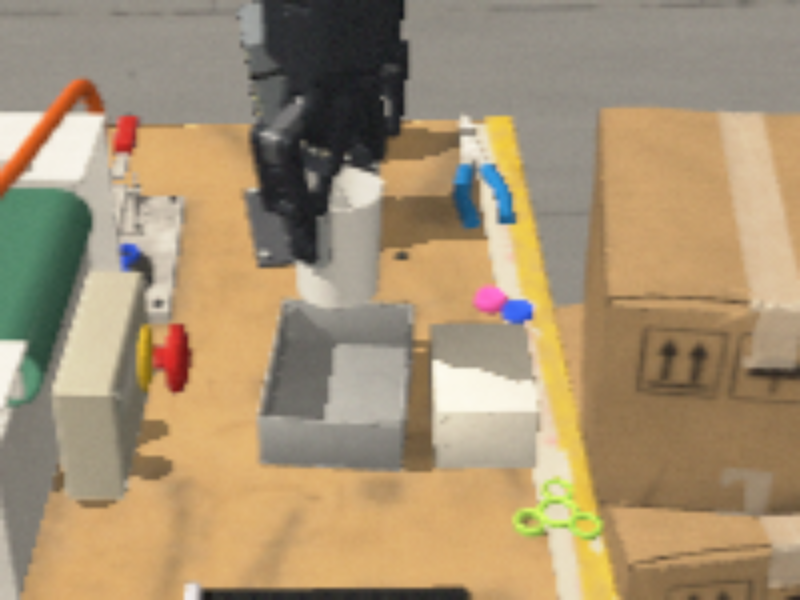

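The side view shows the cup held upright over the tray, with its foot near (338,300) in the crop. I'll lower it now.

```bash
python3 steer.py '[[0,0,35,0,0,0],[0,0,62,0,0,0],[0,0,74,0,0,0],[0,0,78,0,0,0],[0,0,80,0,0,0],[0,0,80,0,0,0]]'; python3 steer.py '[[0,0,0,0,0,0],[0,0,0,0,0,0],[0,0,0,0,0,0],[0,0,0,0,0,0],[0,0,0,0,0,0]]' 0.8; python3 steer.py '[[0,0,-40,0,0,0],[0,0,-85,0,0,0],[0,0,-120,0,0,0],[0,0,-140,0,0,0]]'; python3 - <<'E'
from h import *
cv2.imwrite("pics/s3.png",ctrl.capture("side")[:,:,::-1])
s=ctrl.calibration("side"); im=cv2.imread("pics/s3.png")
cv2.imwrite("pics/s3c.png",cv2.resize(im[130:330,220:420],None,fx=3,fy=3))
E
```

```text
time_s: 6.95
eef_pos: [506.6, 6.9, 210.5]
ee_rot: [0.001, 0.264, 0.965, 0.0]
force: [0.8, -0.4, -0.5]
grip_width: 0.6
grip_force: 32.0
time_s: 7.45
eef_pos: [506.3, 7.2, 209.8]
ee_rot: [0.0, 0.264, 0.965, 0.0]
force: [-1.1, 0.5, 0.3]
grip_width: 0.803
grip_force: 0.0
time_s: 7.85
eef_pos: [506.3, 7.3, 352.7]
ee_rot: [0.002, 0.264, 0.965, 0.0]
force: [-1.1, 0.3, -0.3]
grip_width: 0.795
grip_force: 0.0
```

View pics/s3c.png

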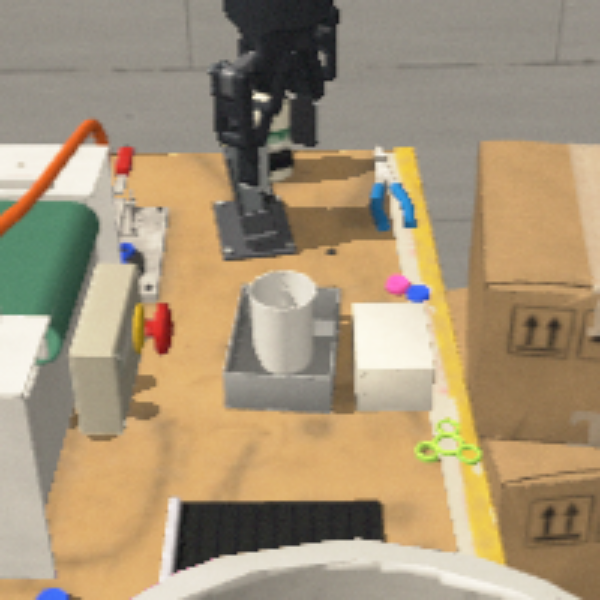

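The cup now stands upright in the tray, at (285,320) in the crop. Next I'll work out the leg geometry.

```bash
cat > leg.py <<'E'
from h import *
np.set_printoptions(precision=1,suppress=True)
PSI=0.145; O=np.array([532.5,-192,22.])
H=R.from_euler('z',PSI)
L=H*R.from_euler('y',np.radians(10))          # lamp attitude
def lamp(p): return O+L.apply(p)
def legpt(th,p): return lamp(np.array([-18,0,116])+R.from_euler('y',th).apply(p))
def tool(pitch): # tool z forward-down by pitch, tool y = -Y, tool x up
    z=[np.cos(pitch),0,-np.sin(pitch)];x=[np.sin(pitch),0,np.cos(pitch)]
    return H*R.from_matrix(np.c_[x,np.cross(z,x),z])
def tcp(gp,T): return gp-T.apply([0,0,155])
E
python3 - <<'E'
from leg import *
import pickle
c,im=pickle.load(open("w1.pkl","rb"))
f=lambda u,v,z: plane(c,345+u/2.85,v/2.85,z)
print("top back corners model",lamp([-10,31,150]),lamp([-10,-31,150]),"seen",f(243,108,171.5),f(548,72,171.5))
print("tab tip model",legpt(0,[-30,0,-66]))
T=tool(np.radians(35)); g=legpt(0,[-28,0,-66])
print("pre",tcp(g,T)-T.apply([0,0,80]),delta(tcp(g,T)-T.apply([0,0,80]),T))
print(delta([400,-60,350],tool(np.radians(90))))
E
```

```text
top back corners model [ 544.  -159.   171.5] [ 553.  -220.3  171.5] seen [ 535.7 -151.7  171.5] [ 542.5 -206.   171.5]
tab tip model [ 494.3 -197.6   79.6]
pre [ 305.8 -225.1  214. ] (array([  55.7, -302.5,  139.7]), array([-1.1,  0.4,  2.2]))
(array([  57.6, -112.1,    4.1]), array([0. , 0. , 2.5]))
```

```bash
python3 steer.py '[[58,-112,0,0,0,1.2],[58,-112,0,0,0,1.2],[58,-112,0,0,0,1.2],[58,-112,0,0,0,1.2],[58,-112,0,0,0,1.2],[58,-112,0,0,0,1.2],[58,-112,0,0,0,1.2],[58,-112,0,0,0,1.2]]' 0.4 >/dev/null; python3 steer.py '[[0,0,0,0,0,1.2],[0,0,0,0,0,1.2],[0,0,0,0,0,1.2],[0,0,0,0,0,1.2],[0,0,0,0,0,1.2],[0,0,0,0,0,1.2],[0,0,0,0,0,1.2],[0,0,0,0,0,1.2]]'; python3 - <<'E'
from leg import *
T=tool(np.radians(35)); g=legpt(0,[-28,0,-66])
print(delta(tcp(g,T)-T.apply([0,0,80]),T))
E
```

```text
time_s: 9.5
eef_pos: [399.2, -59.6, 349.2]
ee_rot: [-0.0, 0.995, 0.101, -0.0]
force: [-0.2, -0.4, -0.4]
grip_width: 0.402
grip_force: 0.0
(array([-124.6,  143.5,  135.2]), array([-0. ,  1. ,  0.1]))
```

```bash
python3 steer.py '[[-25,25,20,0,0.13,0],[-50,50,40,0,0.27,0],[-75,75,65,0,0.41,0],[-95,100,90,0,0.55,0],[-110,125,115,0,0.69,0.02],[-124,143,135,0,0.83,0.04],[-124,143,135,0,0.96,0.06],[-124,143,135,0,0.96,0.06]]'; python3 - <<'E'
from leg import *
T=tool(np.radians(35)); g=legpt(0,[-28,0,-66])
P,r=delta(tcp(g,T)-T.apply([0,0,80]),T);print(P,*r,ctrl.sense()["joints"])
import pickle
c=ctrl.calibration("wrist");im=ctrl.capture("wrist");pickle.dump((c,im),open("w2.pkl","wb"))
cv2.imwrite("pics/w2.png",im[:,:,::-1])
print(proj(c,np.array([legpt(0,[-30,0,-66]),legpt(0,[-30,0,-58]),legpt(0,[-30,0,-74]),lamp([-10,31,150]),lamp([-10,-31,150]),lamp([-10,31,24]),lamp([-10,-31,24])])))
E
```

```text
time_s: 10.3
eef_pos: [306.7, -226.4, 213.4]
ee_rot: [-0.048, 0.903, 0.071, 0.42]
force: [1.2, 0.5, 0.7]
grip_width: 0.401
grip_force: 0.0
[-0.  -1.4 -0.9] -0.035 0.087 -0.007 [-1.1  0.3  2.2  1.3  0.9 -0.8]
(array([328.6, 328.6, 328.5, 261.1, 398.7, 285.2, 372.7]), array([194. , 184. , 203.5, -21.4, -23.8, 182. , 182.2]))
```

View pics/w2.png

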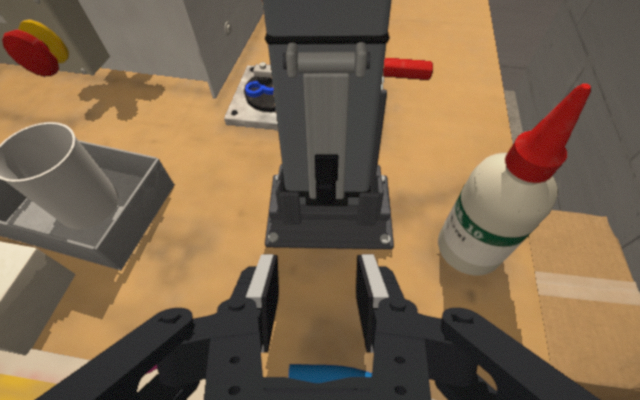

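The wrist view shows the tab at u 316–338, v 153–203. The model predicts its end at (328.6, 184–203), so the two agree. I'll correct the attitude, then work out the grasp.

```bash
python3 steer.py '[[0,-1,0,-0.035,0.087,-0.007],[0,-1,0,-0.035,0.087,-0.007]]' | head -2; python3 - <<'E'
from leg import *
np.set_printoptions(precision=3,suppress=True)
T=tool(np.radians(35)); g=legpt(0,[-28,0,-66])
print(delta(tcp(g,T),T))
E
```

```text
time_s: 10.55
eef_pos: [307.1, -223.8, 214.3]
(array([-0.6,  1.5, 79. ]), array([-0.005,  0.006,  0.   ]))
```

```bash
python3 steer.py '[[0,1,35,0,0,0],[0,1,60,0,0,0],[0,1,72,0,0,0],[0,1,79,0,0,0],[0,1,79,0,0,0]]'; python3 - <<'E'
from leg import *
np.set_printoptions(precision=3,suppress=True)
T=tool(np.radians(35)); g=legpt(0,[-28,0,-66])
print(delta(tcp(g,T),T))
cv2.imwrite("pics/w3.png",ctrl.capture("wrist")[:300,200:450,::-1])
E
```

```text
time_s: 11.05
eef_pos: [371.7, -215.0, 169.1]
ee_rot: [-0.035, 0.886, 0.067, 0.458]
force: [0.5, 0.6, 0.6]
grip_width: 0.399
grip_force: 0.0
(array([-1.5,  0.4, -0.4]), array([-0.006,  0.006,  0.003]))
```

View pics/w3.png

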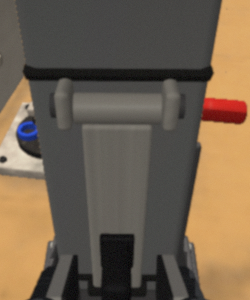

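The tab is centred at (117,262) between the pads at 62 and 175, so I can close on it.

```bash
python3 steer.py '[[0,0,0,0,0,0],[0,0,0,0,0,0],[0,0,0,0,0,0],[0,0,0,0,0,0]]' 0.0 25; python3 - <<'E'
from leg import *
np.set_printoptions(precision=3,suppress=True)
s=ctrl.sense();r=rot(s["ee_rot"]);T0=r
gp=s["eef_pos"]+r.apply([0,0,155])
# grasp point in leg frame
loc=(L).inv().apply(gp-lamp([-18,0,116]));print("loc",loc)
for th in np.arange(.1,.91,.1):
    T=R.from_rotvec(L.apply([0,th*0.5,0]))*r
    g=legpt(th,loc); P=r.inv().apply(tcp(g,T)-s["eef_pos"]); print(round(th,2),P.round(1),(r.inv()*T).as_rotvec().round(3))
E
```

```text
time_s: 11.5
eef_pos: [370.9, -215.4, 169.5]
ee_rot: [-0.035, 0.885, 0.066, 0.459]
force: [-4.8, 1.7, 4.2]
grip_width: 0.13
grip_force: 28.8
loc [-28.216   0.842 -65.058]
0.1 [ 7.9 -0.  -6.9] [ 0.   -0.05  0.  ]
0.2 [ 16.5  -0.  -13.4] [ 0.  -0.1  0. ]
0.3 [ 25.7  -0.  -19.3] [ 0.    -0.15   0.001]
0.4 [ 35.5  -0.  -24.7] [ 0.    -0.2    0.001]
0.5 [ 46.   -0.  -29.4] [ 0.    -0.25   0.001]
0.6 [ 57.   -0.  -33.5] [ 0.001 -0.3    0.001]
0.7 [ 68.4  -0.  -36.8] [ 0.001 -0.35   0.001]
0.8 [ 80.3  -0.  -39.3] [ 0.001 -0.4    0.002]
0.9 [ 92.5   0.  -40.9] [ 0.001 -0.45   0.002]
```

```bash
python3 steer.py '[[8,0,-7,0,-0.05,0],[16.5,0,-13.4,0,-0.1,0],[25.7,0,-19.3,0,-0.15,0],[35.5,0,-24.7,0,-0.2,0],[46,0,-29.4,0,-0.25,0],[57,0,-33.5,0,-0.3,0],[68.4,0,-36.8,0,-0.35,0],[80.3,0,-39.3,0,-0.4,0]]'; python3 steer.py '[[0,0,0,0,0,0],[0,0,0,0,0,0]]'; python3 - <<'E'
from leg import *
cv2.imwrite("pics/w4.png",ctrl.capture("wrist")[:,:,::-1])
E
```

```text
time_s: 12.3
eef_pos: [384.8, -213.4, 257.7]
ee_rot: [-0.021, 0.959, 0.071, 0.272]
force: [-0.1, 1.2, -2.9]
grip_width: 0.132
grip_force: 26.8
time_s: 12.5
eef_pos: [385.1, -213.5, 257.4]
ee_rot: [-0.021, 0.959, 0.071, 0.275]
force: [-0.6, 1.1, 2.4]
grip_width: 0.133
grip_force: 27.4
```

View pics/w4.png

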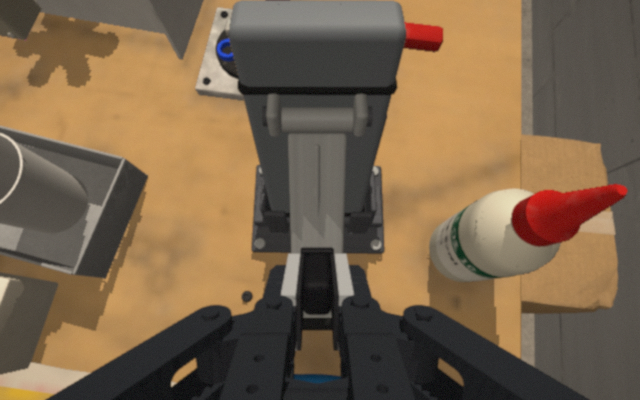

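The tab is still held between the pads at (318,275), and the leg has swung out. I'll release it and back off along the tool axis.

```bash
python3 steer.py '[[0,0,0,0,0,0],[0,0,0,0,0,0],[0,0,0,0,0,0],[0,0,0,0,0,0]]' 0.4; python3 steer.py '[[0,0,-30,0,0,0],[0,0,-70,0,0,0],[0,0,-100,0,0,0],[0,0,-100,0,0,0],[0,0,-100,0,0,0]]'; python3 - <<'E'
from leg import *
import pickle
np.set_printoptions(precision=3,suppress=True)
for n in("wrist","side","scene"):
    c=ctrl.calibration(n); im=ctrl.capture(n); pickle.dump((c,im),open(n+"5.pkl","wb")); cv2.imwrite(f"pics/{n}5.png",im[:,:,::-1])
    if n!="scene":
      for th in(.7,.84): print(n,th,proj(c,np.array([legpt(th,[-30,0,-66]),legpt(th,[0,15,-99]),legpt(th,[0,-15,-99]),lamp([-10,31,150]),lamp([-10,-31,150])])))
a=cv2.imread("pics/wrist5.png")[0:300,170:490]; b=cv2.resize(cv2.imread("pics/side5.png")[130:230,265:372],None,fx=3,fy=3)
cv2.imwrite("pics/cmp5.png",np.hstack([a,b]))
E
```

```text
time_s: 12.95
eef_pos: [385.3, -213.6, 257.3]
ee_rot: [-0.021, 0.959, 0.071, 0.274]
force: [-1.2, 0.3, -0.7]
grip_width: 0.401
grip_force: 0.0
time_s: 13.45
eef_pos: [333.0, -221.4, 342.4]
ee_rot: [-0.02, 0.959, 0.071, 0.274]
force: [0.2, 0.1, -0.5]
grip_width: 0.399
grip_force: 0.0
wrist 0.7 (array([317.143, 298.076, 335.939, 265.902, 369.509]), array([216.211, 236.525, 236.646,  60.083,  60.438]))
wrist 0.84 (array([317.165, 297.16 , 336.842, 265.902, 369.509]), array([215.681, 244.514, 244.641,  60.083,  60.438]))
side 0.7 (array([327.101, 330.136, 328.127, 298.014, 295.22 ]), array([167.502, 183.713, 178.646, 157.978, 148.247]))
side 0.84 (array([327.83 , 333.008, 330.925, 298.014, 295.22 ]), array([164.244, 179.979, 174.974, 157.978, 148.247]))
```

View pics/cmp5.png

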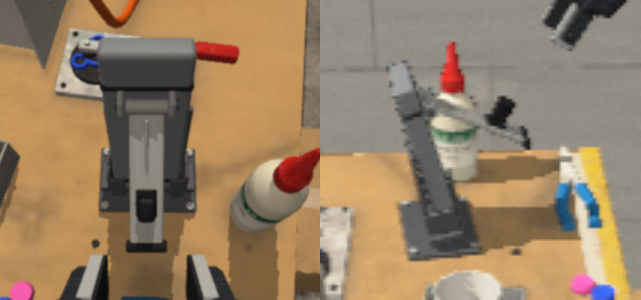

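The leg roller lies at (316,246) in the wrist view and (332,176) in the side view. Both match the 0.84 rad model rather than 0.7, so the leg is locked open. Next is the grasp of the lamp's top.

```bash
cat >> leg.py <<'E'
G=L*R.from_matrix(np.c_[[0,1,0],[1,0,0],[0,0,-1]])   # tool attitude holding the lamp
E
python3 - <<'E'
from leg import *
np.set_printoptions(precision=3,suppress=True)
g=lamp([0,0,144]);print(ctrl.sense()["joints"])
P=tcp(g,G)-G.apply([0,0,80]);print(P,delta(P,G))
print(delta(tcp(g,G),G))
E
```

```text
[-0.985  0.052  2.03   0.648  0.917  0.07 ]
[ 597.622 -182.491  395.242] (array([255.3,   1. ,  95.2]), array([ 0.568, -0.573, -1.49 ]))
(array([202. ,   1.1, 154.8]), array([ 0.568, -0.573, -1.49 ]))
```

```bash
python3 steer.py '[[30,0,0,0.05,-0.05,-0.14],[60,0,0,0.1,-0.1,-0.28],[90,0,5,0.15,-0.15,-0.4],[120,0,15,0.2,-0.2,-0.53],[150,0,30,0.25,-0.25,-0.66],[180,0,45,0.3,-0.3,-0.79],[200,0,60,0.35,-0.35,-0.92],[220,0,75,0.4,-0.4,-1.05]]' 0.6 ; python3 - <<'E'
from leg import *
np.set_printoptions(precision=3,suppress=True)
g=lamp([0,0,144])
P=tcp(g,G)-G.apply([0,0,80]);print(delta(P,G))
E
```

```text
time_s: 14.4
eef_pos: [558.7, -187.1, 393.3]
ee_rot: [-0.05, 0.804, 0.591, 0.041]
force: [-0.3, -0.6, -0.1]
grip_width: 0.601
grip_force: 0.0
(array([16.2, 35.8, -1.1]), array([ 0.168, -0.169, -0.434]))
```

```bash
python3 steer.py '[[16,36,-1,0.05,-0.05,-0.13],[16,36,-1,0.1,-0.1,-0.26],[16,36,-1,0.15,-0.15,-0.39],[16,36,-1,0.168,-0.169,-0.434],[16,36,-1,0.168,-0.169,-0.434]]' ; python3 - <<'E'
from leg import *
import pickle
np.set_printoptions(precision=3,suppress=True)
g=lamp([0,0,144])
print(delta(tcp(g,G),G))
c=ctrl.calibration("wrist"); im=ctrl.capture("wrist"); pickle.dump((c,im),open("w6.pkl","wb"))
print(proj(c,np.array([lamp([x,y,150]) for x in(-10,10) for y in (31,-31)])))
# edges of the lamp's top end in the row through its middle
u,v=proj(c,lamp([0,0,150])); print(u,v)
g=cv2.cvtColor(im,cv2.COLOR_RGB2GRAY)
print("row v:",g[int(v),int(u)-75:int(u)+75:3]); print("col u:",g[max(0,int(v)-90):int(v)+90:3,int(u)])
E
```

```text
time_s: 14.9
eef_pos: [596.8, -183.2, 395.2]
ee_rot: [-0.057, 0.653, 0.752, -0.065]
force: [1.6, 0.8, 0.5]
grip_width: 0.601
grip_force: 0.0
(array([ 0.4,  0.8, 79.8]), array([ 0.002, -0.002, -0.005]))
(array([301.196, 303.025, 336.559, 335.503]), array([177.667, 276.38 , 177.471, 276.207]))
319.0785437712928 229.03018329264157
row v: [146 144 143 140 143 145 145 144 143 145 145 144 142 140 142  96  95  97
  86  70  96  34  64  99 127 132 135 134 137 137 137 137 121 132 147 149
 148 147 150 149 149 149 149 149 147 147 147 145 148 149]
col u: [ 50  53  30  55  57  60  60  60  58  37  56  59  75 119 129 133 132 134
 132 134 134 133 132 133 133 134 132 133 131 133 132 132 132 130 132 133
 130 130 130 131 132 132 129 128 110 138 140 140 141 144 146 147 145 144
 142 120 107 108 114 119]
```

```bash
python3 steer.py '[[2,3,35,0,0,-0.005],[2,3,60,0,0,-0.005],[2,3,74,0,0,-0.005],[2,3,80,0,0,-0.005],[2,3,80,0,0,-0.005]]'; python3 steer.py '[[0,0,0,0,0,0],[0,0,0,0,0,0],[0,0,0,0,0,0],[0,0,0,0,0,0],[0,0,0,0,0,0],[0,0,0,0,0,0]]' 0.0 60
```

```text
time_s: 15.45
eef_pos: [585.3, -183.2, 316.9]
ee_rot: [-0.057, 0.653, 0.753, -0.064]
force: [-0.1, -0.3, -0.2]
grip_width: 0.599
grip_force: 0.0
time_s: 16.05
eef_pos: [585.1, -183.3, 318.8]
ee_rot: [-0.056, 0.652, 0.753, -0.065]
force: [-4.0, -0.7, 5.4]
grip_width: 0.223
grip_force: 58.2
```

```bash
python3 steer.py '[[0,0,-10,0,0,0],[0,0,-30,0,0,0],[0,0,-70,0,0,0],[0,0,-110,0,0,0],[0,0,-140,0,0,0],[0,0,-140,0,0,0],[0,0,-140,0,0,0]]'; python3 - <<'E'
from leg import *
np.set_printoptions(precision=2,suppress=True)
c=ctrl.calibration("scene"); im=cv2.imread("pics/scene0.png")
def quad(im,box):
    x0,y0,x1,y1=box; g=im[y0:y1,x0:x1].max(2)
    m=(g<70).astype(np.uint8); cs,_=cv2.findContours(m,cv2.RETR_EXTERNAL,cv2.CHAIN_APPROX_NONE)
    k=max(cs,key=cv2.contourArea); h=cv2.convexHull(k); e=2.
    while len(q:=cv2.approxPolyDP(h,e,True))>4: e+=.5
    return q[:,0]+[x0,y0],cv2.contourArea(k)
q,a=quad(im,(235,180,300,228)); print(q.tolist(),a)
for p in q: print(plane(c,*p,4))
print(ctrl.sense()["force"],delta([470,120,440],None))
E
```

```text
time_s: 16.75
eef_pos: [609.0, -179.8, 453.7]
ee_rot: [-0.057, 0.652, 0.753, -0.064]
force: [0.5, 0.5, -9.9]
grip_width: 0.219
grip_force: 61.5
[[290, 199], [267, 221], [241, 210], [266, 190]] 757.5
[572.42 174.96   4.  ]
[442.36 175.67   4.  ]
[445.86 278.71   4.  ]
[574.86 273.6    4.  ]
[ 0.54  0.54 -9.92] (array([316.6, -90.8,  30.4]), None)
```

```bash
python3 steer.py '[[30,-10,5,0,0,0],[75,-20,10,0,0,0],[120,-35,15,0,0,0],[165,-50,20,0,0,0],[210,-65,20,0,0,0],[255,-75,20,0,0,0],[295,-85,20,0,0,0],[310,-90,20,0,0,0]]'; python3 steer.py '[[0,0,0,0,0,0],[0,0,0,0,0,0]]'; python3 - <<'E'
from leg import *
import pickle
np.set_printoptions(precision=2,suppress=True)
c=ctrl.calibration("wrist"); im=ctrl.capture("wrist"); pickle.dump((c,im),open("w7.pkl","wb")); cv2.imwrite("pics/w7.png",im[:,:,::-1])
print(proj(c,np.array([[438,170,4],[587,163,4],[592,283,4],[443,290,4.]])))
g=cv2.cvtColor(im,cv2.COLOR_RGB2GRAY)
print(g[::8,200:640:10][:26])
E
```

```text
time_s: 17.55
eef_pos: [471.7, 116.4, 449.3]
ee_rot: [-0.058, 0.651, 0.754, -0.065]
force: [-0.4, 0.3, -8.9]
grip_width: 0.22
grip_force: 61.2
time_s: 17.75
eef_pos: [473.5, 113.5, 449.9]
ee_rot: [-0.057, 0.652, 0.753, -0.065]
force: [0.3, -0.9, -7.9]
grip_width: 0.214
grip_force: 61.2
(array([362.57, 498.93, 541.43, 388.81]), array([110.28, 138.19,  14.98, -10.37]))
[[116 121 127 ... 170 169 167]
 [116 114 113 ... 171 168 162]
 [113 115 111 ... 169 167 165]
 ...
 [ 59  57  57 ... 108 106 108]
 [ 58  60  59 ... 206 187 106]
 [ 60  60  61 ... 212 217 105]]
```

```bash
cat > mat.py <<'E'
from leg import *
import pickle,sys
np.set_printoptions(precision=2,suppress=True)
c,im=pickle.load(open(sys.argv[1],"rb"))
x0,y0,x1,y1=map(int,sys.argv[2:6]); sub=im[y0:y1,x0:x1].max(2)
m=cv2.morphologyEx((sub<60).astype(np.uint8),cv2.MORPH_CLOSE,np.ones((7,7)))
m=cv2.morphologyEx(m,cv2.MORPH_OPEN,np.ones((9,9)))
cs,_=cv2.findContours(m,cv2.RETR_EXTERNAL,cv2.CHAIN_APPROX_NONE); k=max(cs,key=cv2.contourArea)
q=cv2.approxPolyDP(cv2.convexHull(k),3,True)[:,0]+[x0,y0]
print(cv2.contourArea(k),q.tolist())
W=np.array([plane(c,*p,4) for p in q]);print(W)
for a,b in zip(W,np.roll(W,-1,0)): d=b-a;print(np.hypot(*d[:2]).round(1),np.arctan2(d[1],d[0]).round(3))
E
python3 mat.py w7.pkl 330 0 600 170
```

```text
16498.5 [[530, 11], [494, 130], [367, 108], [386, 0], [473, 0]]
[[580.76 285.26   4.  ]
 [579.73 170.58   4.  ]
 [442.42 173.14   4.  ]
 [442.05 280.53   4.  ]
 [526.04 289.16   4.  ]]
114.7 -1.58
137.3 3.123
107.4 1.574
84.4 0.102
54.9 -0.071
```

```bash
python3 steer.py '[[40,0,0,0,0,0],[60,0,0,0,0,0],[60,0,0,0,0,0],[60,0,0,0,0,0]]'>/dev/null; cat > mat2.py <<'E'
from leg import *
import pickle,sys
np.set_printoptions(precision=2,suppress=True)
c,im=pickle.load(open(sys.argv[1],"rb"))
g=cv2.GaussianBlur(im,(3,3),0).max(2).astype(float)
def mat2w(x,y,o,a): return [o[0]+x*np.cos(a)-y*np.sin(a),o[1]+x*np.sin(a)+y*np.cos(a),4.]
o,a=np.array([515.,229.5]),-0.02
for it in range(3):
  res={}
  for name,fix,ax in(("x-",-75,0),("x+",67,0),("y-",-60,1),("y+",60,1)):
    P=[]
    for t in np.linspace(-50,50,41):
        t=t if ax==0 else t*1.1-4
        s=np.arange(-14,14.1,.5)
        W=np.array([mat2w(*((fix+k,t) if ax==0 else (t,fix+k)),o,a) for k in s]); u,v=proj(c,W)
        if u.min()<1 or u.max()>638 or v.min()<1 or v.max()>398: continue
        pr=cv2.remap(g.astype(np.float32),u.astype(np.float32)[:,None],v.astype(np.float32)[:,None],cv2.INTER_LINEAR)[:,0]
        d=np.gradient(pr)*np.sign(fix); j=d.argmax()
        if d[j]>3: P.append([t,fix+s[j]])
    if len(P)>8:
        P=np.array(P); v=cv2.fitLine(P.astype(np.float32),cv2.DIST_HUBER,0,.01,.01).ravel(); res[name]=(v[3]-v[1]/v[0]*v[2]-fix,v[1]/v[0],len(P),np.abs(P[:,1]-v[3]-(P[:,0]-v[2])*v[1]/v[0]).mean())
  if it==0: print(res)
  da=np.mean([(-1 if n[0]=="x" else 1)*r[1] for n,r in res.items()])
  dx=np.mean([r[0] for n,r in res.items() if n[0]=="x"]);dy=np.mean([r[0] for n,r in res.items() if n[0]=="y"])
  o=np.array(mat2w(dx,dy,o,a)[:2]); a+=da
print({n:np.round(r,3) for n,r in res.items()},o,a)
E
python3 - <<'E'
from leg import *
import pickle
c=ctrl.calibration("wrist"); im=ctrl.capture("wrist"); pickle.dump((c,im),open("w8.pkl","wb"))
print(ctrl.sense()["eef_pos"])
E
python3 mat2.py w8.pkl; python3 mat.py w8.pkl 300 0 620 290 | head -8
```

```text
[465.4 172.3 450.8]
{'x-': (np.float32(-0.3123932), np.float32(0.0049559595), 41, np.float64(0.2589676030201483)), 'x+': (np.float32(2.1611633), np.float32(0.0038837383), 41, np.float64(0.23800617131053362)), 'y-': (np.float32(-0.13352585), np.float32(-0.0023538787), 41, np.float64(0.23601962062807022)), 'y+': (np.float32(-1.5), np.float32(5.8737223e-18), 41, np.float64(0.12195121951219526))}
{'x-': array([-1.16,  0.  , 41.  ,  0.29]), 'x+': array([ 1.22, -0.  , 41.  ,  0.23]), 'y-': array([ 0.5 ,  0.  , 41.  ,  0.25]), 'y+': array([-0.5 ,  0.  , 41.  ,  0.16])} [515.94 228.69] -0.023629986
14369.5 [[384, 56], [518, 76], [485, 183], [364, 161]]
[[442.89 287.27   4.  ]
 [580.17 285.36   4.  ]
 [579.13 171.54   4.  ]
 [442.22 172.99   4.  ]]
137.3 -0.014
113.8 -1.58
136.9 3.131
```

```bash
cat > place.py <<'E'
from leg import *
import sys
np.set_printoptions(precision=3,suppress=True)
h=float(sys.argv[1]); Y=-0.024
A=R.from_euler('z',Y)*R.from_euler('y',-0.496)
Ot=np.array([515.9,228.7,8.8+h])+R.from_euler('z',Y).apply([45,0,0])
P=Ot+A.apply([0,0,301]); T=A*R.from_matrix(np.c_[[0,1,0],[1,0,0],[0,0,-1]])
print(P,*delta(P,T)); d=delta(P,T)[0]
print("world err",P-ctrl.sense()["eef_pos"],"down dir in tool",rot(ctrl.sense()["ee_rot"]).inv().apply([0,0,-1]))
E
python3 place.py 60
```

```text
[417.679 231.058 333.527] [ 64.9 -18.3 122.2] [-0.666 -0.027  0.167]
world err [ -47.718   58.76  -117.236] down dir in tool [-0.     0.171  0.985]
```

```bash
python3 steer.py '[[10,-2,10,-0.11,0,0.03],[20,-5,30,-0.23,-0.01,0.06],[35,-9,55,-0.35,-0.015,0.09],[48,-13,85,-0.47,-0.02,0.12],[58,-16,110,-0.58,-0.025,0.15],[65,-18,122,-0.666,-0.027,0.167],[65,-18,122,-0.666,-0.027,0.167],[65,-18,122,-0.666,-0.027,0.167]]'; python3 place.py 15; python3 - <<'E'
from h import *
print(ctrl.sense()["joints"])
E
```

```text
time_s: 19.05
eef_pos: [417.9, 231.4, 334.4]
ee_rot: [0.175, 0.694, 0.678, 0.17]
force: [-0.4, -0.3, -8.2]
grip_width: 0.219
grip_force: 61.1
[417.679 231.058 288.527] [ -0.3 -21.9  40.3] [-0.003  0.     0.   ]
world err [ -0.262  -0.34  -45.827] down dir in tool [ 0.    -0.473  0.881]
[ 0.28510051  0.22440118  1.84003476 -0.25071399  0.61908418  0.47955895]
```

```bash
python3 steer.py '[[0,-10,18,-0.003,0,0],[0,-19,34,-0.003,0,0],[0,-22,40,-0.003,0,0],[0,-22,40,-0.003,0,0]]'; python3 steer.py '[[0,-2.4,4.4,0,0,0],[0,-4.3,7.9,0,0,0],[0,-5.2,9.7,0,0,0],[0,-5.2,9.7,0,0,0]]' ; python3 place.py 0
```

```text
time_s: 19.45
eef_pos: [417.8, 231.7, 288.5]
ee_rot: [0.176, 0.693, 0.677, 0.172]
force: [-0.5, 0.2, -8.1]
grip_width: 0.225
grip_force: 61.1
time_s: 19.85
eef_pos: [417.4, 232.2, 277.5]
ee_rot: [0.176, 0.693, 0.677, 0.173]
force: [-0.1, -0.1, -8.7]
grip_width: 0.217
grip_force: 61.1
[417.679 231.058 273.527] [-1.1 -1.6  3.6] [ 0.003 -0.001  0.001]
world err [ 0.324 -1.121 -3.967] down dir in tool [-0.001 -0.479  0.878]
```

```bash
python3 steer.py '[[0,-0.7,1.3,0,0,0],[0,-1,1.8,0,0,0],[0,-1,1.8,0,0,0]]'|sed -n 2,4p; python3 steer.py '[[0,-0.5,0.9,0,0,0],[0,-1,1.8,0,0,0],[0,-1,1.8,0,0,0]]' |sed -n 2,4p; python3 steer.py '[[0,-0.3,0.6,0,0,0],[0,-0.5,0.9,0,0,0]]' |sed -n 2,4p
```

```text
eef_pos: [417.3, 232.2, 275.5]
ee_rot: [0.176, 0.693, 0.677, 0.173]
force: [0.2, 0.3, -8.2]
eef_pos: [417.5, 232.3, 274.4]
ee_rot: [0.177, 0.693, 0.677, 0.174]
force: [-4.9, -1.8, 2.2]
eef_pos: [417.5, 232.3, 274.1]
ee_rot: [0.177, 0.693, 0.677, 0.175]
force: [-10.4, -3.1, 12.4]
```

```bash
python3 steer.py '[[0,0.5,-0.9,0,0,0],[0,0.5,-0.9,0,0,0]]' |sed -n 2,4p; python3 steer.py '[[0,0,0,0,0,0],[0,0,0,0,0,0],[0,0,0,0,0,0],[0,0,0,0,0,0],[0,0,0,0,0,0]]' 0.5; python3 steer.py '[[0,0,-20,0,0,0],[0,0,-60,0,0,0],[0,0,-100,0,0,0],[0,0,-120,0,0,0],[0,0,-120,0,0,0]]'; python3 - <<'E'
from leg import *
import pickle
np.set_printoptions(precision=1,suppress=True)
M=R.from_euler('z',-0.024);A=M*R.from_euler('y',-0.496);Ot=np.array([515.9,228.7,8.8])+M.apply([45,0,0])
c=ctrl.calibration("wrist"); im=ctrl.capture("wrist"); pickle.dump((c,im),open("w9.pkl","wb"))
W=Ot+A.apply(np.array([[-10,31,150],[-10,-31,150],[10,31,150],[10,-31,150]]));print(np.c_[proj(c,W)])
F=A.apply(np.array([-18,0,116])+R.from_euler('y',.84).apply([[0,15,-99],[0,-15,-99]]))+Ot
print(F,np.c_[proj(c,F)])
g=cv2.cvtColor(im,cv2.COLOR_RGB2GRAY)
u,v=proj(c,Ot+A.apply([0,0,150])); u=int(u);v=int(v);print(u,v)
for dv in(-30,0,30): print("row",dv,g[v+dv,u-60:u+60:3])
print("col",g[max(0,v-90):v+90:3,u])
E
```

```text
eef_pos: [417.5, 232.3, 274.3]
ee_rot: [0.177, 0.693, 0.677, 0.174]
force: [-5.0, -1.8, 4.4]
time_s: 21.35
eef_pos: [417.4, 232.2, 273.5]
ee_rot: [0.176, 0.693, 0.677, 0.173]
force: [0.4, 0.0, 0.2]
grip_width: 0.5
grip_force: 0.0
time_s: 21.85
eef_pos: [359.2, 233.6, 381.2]
ee_rot: [0.177, 0.692, 0.677, 0.176]
force: [0.1, 0.4, -0.6]
grip_width: 0.504
grip_force: 0.0
[[300.6 166.3]
 [301.7 249.4]
 [329.7 166.3]
 [328.8 249.4]]
[[456.9 245.1   9.1]
 [456.1 215.1   9.1]] [[220.1 164.1]
 [222.5 194. ]]
315 209
row -30 [ 94  86  72  60  40  28  21  16  16  20  17  74 108 107 110 106  66  90
  98  98 102 103 103 107 109 112 193 195 155 154 148 147 140 135 138 143
 148 147 152 152]
row 0 [ 16  18  17  15  32  55  79  89  90  92  98  89 104 102  89  39  64  89
  98  99 100  99 107 110 130 115 196 177 137 135 140 148 152 154 153 150
 149 151 153 149]
row 30 [157 159 159 160 156 160 158 161 157 158 158 158 155 147 138 127  70  87
  96  99 102 103 105 111 106 145 141 137 136 142 147 152 152 153 152 155
 153 153 152 152]
col [ 35  34  35  35  32  36  36  37  35  30  64  70  66  72  67  48  67  78
 101 103 102 100 100 101 102 101 101 101 102 101 100 101  98 102 102 102
  99 101 100 102 102 102 100  97 115 157 157 158 159 158 155 154 150 149
 154 155 155 159 162 162]
```

```bash
python3 steer.py '[[0,0,-20,0,0,0],[0,0,-40,0,0,0],[0,0,-40,0,0,0],[0,0,-40,0,0,0],[0,0,-40,0,0,0]]'|head -2; python3 - <<'E'
from leg import *
a=ctrl.capture("wrist").astype(int); b=ctrl.capture("scene").astype(int)
for _ in range(4): a2=ctrl.capture("wrist").astype(int); b2=ctrl.capture("scene").astype(int)
print(np.abs(a-a2).mean(),np.abs(b-b2).mean())
M=R.from_euler('z',-0.024);A=M*R.from_euler('y',-0.496);Ot=np.array([515.9,228.7,8.8])+M.apply([45,0,0])
c=ctrl.calibration("wrist");F=A.apply(np.array([-18,0,116])+R.from_euler('y',.84).apply([[0,15,-99],[0,-15,-99],[0,0,-99]]))+Ot
u,v=proj(c,F);print(u,v);g=a2.max(2);U,V=int(u[2]),int(v[2]);print("along v",g[V-40:V+40:2,U]);print("along u",g[V,U-30:U+60:2])
c=ctrl.calibration("side");u,v=proj(c,Ot+A.apply([[-10,31,150],[10,31,150],[10,31,75]])); print(np.c_[u,v])
S=ctrl.capture("side").max(2).astype(int);print(S[int(v[2]),int(u[2])-30:int(u[2])+30:2])
E
```

```text
time_s: 22.4
eef_pos: [341.1, 233.7, 412.5]
4.41390234375 0.9058372395833333
[231.7 233.5 232.6] [156.8 184.2 170.6]
along v [37 38 37 34 37 35 33 35 33 36 34 29 18 22 23 19 29 48 56 58 52 47 33 18
 20 23 21 19 20 19 21 23 21 21 20 23 22 23 18 22]
along u [103 103 102 100 101 100  95  52  23  25  22  18  19  23  19  52  93  96
  96  91  70  60  74  81  87  94  92  95  96  94  98  96  94  89  79  66
  58  52  38  30  24  23  23  24  21]
[[329.5 280.7]
 [319.4 276.8]
 [300.2 303.5]]
[198 210 218 236 213  39  42  43 107  80 189 230 186 128 144 138 110 106
 103  98  62  42  46  46  40  47  31  25  31  28]
```

```bash
python3 - <<'E'
from leg import *
a=ctrl.capture("wrist").astype(int); b=ctrl.capture("side").astype(int)
for _ in range(5): a2=ctrl.capture("wrist").astype(int)
b2=ctrl.capture("side").astype(int)
print(np.abs(a-a2).mean(),np.abs(b-b2).mean(),ctrl.sense()["force"])
print(ctrl.finish_job())
E
```

```text
1.721703125 1.7058815104166667 [0.3 0.6 0.4]
the job is handed in; nothing more can be done
None
```

I handed the job in at about 23 s of the 58 s: the cup stands upright in the tray, and the lamp leans back on its locked leg on the mat, lens facing the rim; I checked that final placing by measurement only, not by eye.

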